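# Load the photometer's check filters and click the middle one into the beam

### The job

Count three of the four grey check filters out of the rack into the photometer's cell carriage: one fully down in each of the three pockets farther from the knob, glass windows facing along the light beam, with the pocket nearest the knob left empty as the air reference and the spare grey filter still in the rack. Then draw the carriage out by its knob until its ball detent clicks into the notch where the middle one of the three filters stands in the light beam, and finish while still gripping the knob and holding the carriage at that notch. Leave the amber filter, the slide box, the glass dish and the cleaner bottle alone.

Things in the scene. Friction and masses are not known exactly. Their poses are not given: they have to be found in the camera images.
- carriage: Aluminium cell carriage with its pull rod and knob: block 114 mm long along x, 34 mm wide, 35 mm high, its four pockets in a row along x; slides on rods along x in the open well of a white bench photometer (360 x 340 mm). Well: 150 mm wide, 213 mm long, rims 95 mm above the bench; the optics housing on its -y side is 130 mm high. Origin: centre of the block's underside, 50 mm above the bench.
- draw (a joint): Draw of the carriage. Value: m drawn out towards the knob, 0 = home, 0.084 = fully out. A spring ball clicks into notches at 0, 0.028, 0.056, 0.084 m: pocket 1, 2, 3, 4 in the beam. Sliding takes about 1.5 N, leaving a notch about 7 N; within 5 mm of a notch the ball pulls towards it, up to 4 N. Starts anywhere from 0 to 0.036 m.
- knob (a point): Black grip on the end of the carriage's pull rod, in front of the photometer: 30 mm long along the rod, 18 mm wide, 22 mm high. Point: its centre, 70 mm above the bench, 55 mm or more in front of the front face. Axes: x along the rod into the photometer (pull towards -x), y across, z up. It moves with the carriage.
- beam (a point): Where the light beam crosses the rail, 55 mm above the bench (height of the pocket floors). Fixed in the photometer; x along the rail away from the knob. The beam runs along y between two aluminium tubes in the well's walls, with a red tick on each rim. A pocket is in the beam when its point lies on this one.
- pocket1 (a point): Pocket 1 of the carriage, counted from the knob: square, 15 mm wide, 30 mm deep, 4 mm bevel round the mouth, next one 28 mm away. Point: centre of its floor, 55 mm above the bench (carriage top: 85 mm). Axes: x along the rail away from the knob, y across the rail along the light beam, z up. Moves with the carriage. To be left empty.
- pocket2 (a point): Pocket 2 of the carriage, counted from the knob: square, 15 mm wide, 30 mm deep, 4 mm bevel round the mouth, next one 28 mm away. Point: centre of its floor, 55 mm above the bench (carriage top: 85 mm). Axes: x along the rail away from the knob, y across the rail along the light beam, z up. Moves with the carriage.
- pocket3 (a point): Pocket 3 of the carriage, counted from the knob: square, 15 mm wide, 30 mm deep, 4 mm bevel round the mouth, next one 28 mm away. Point: centre of its floor, 55 mm above the bench (carriage top: 85 mm). Axes: x along the rail away from the knob, y across the rail along the light beam, z up. Moves with the carriage.
- pocket4 (a point): Pocket 4 of the carriage, counted from the knob: square, 15 mm wide, 30 mm deep, 4 mm bevel round the mouth, next one 28 mm away. Point: centre of its floor, 55 mm above the bench (carriage top: 85 mm). Axes: x along the rail away from the knob, y across the rail along the light beam, z up. Moves with the carriage.
- grey_a: Grey check filter (four alike): 12.5 x 12.5 mm, 58 mm tall, 24 g; black frame, grey glass 8 mm wide in its two y faces, top 10 mm grey. Stands upright in a rack slot at the start, the five in any order. Origin: centre of its underside; z up; x along the row of slots at the start; one looks through the glass along y.
- grey_b: Grey check filter (four alike): 12.5 x 12.5 mm, 58 mm tall, 24 g; black frame, grey glass 8 mm wide in its two y faces, top 10 mm grey. Stands upright in a rack slot at the start, the five in any order. Origin: centre of its underside; z up; x along the row of slots at the start; one looks through the glass along y.
- grey_c: Grey check filter (four alike): 12.5 x 12.5 mm, 58 mm tall, 24 g; black frame, grey glass 8 mm wide in its two y faces, top 10 mm grey. Stands upright in a rack slot at the start, the five in any order. Origin: centre of its underside; z up; x along the row of slots at the start; one looks through the glass along y.
- grey_d: Grey check filter (four alike): 12.5 x 12.5 mm, 58 mm tall, 24 g; black frame, grey glass 8 mm wide in its two y faces, top 10 mm grey. Stands upright in a rack slot at the start, the five in any order. Origin: centre of its underside; z up; x along the row of slots at the start; one looks through the glass along y.
- amber: Amber filter, not to be used: 12.5 x 12.5 mm, 58 mm tall, 24 g; black frame, amber glass 8 mm wide in its two y faces, top 10 mm amber. Stands upright in a rack slot at the start, the five in any order. Origin: centre of its underside; z up; x along the row of slots at the start; one looks through the glass along y.
- rack: Blue filter rack, fixed: 160 x 56 mm, 35 mm high, five square slots 15 mm wide and 25 mm deep in a row along its x, 30 mm apart (x = -60, -30, 0, 30, 60 mm), slot floors 10 mm above the bench. Origin: centre of its underside.
- slide_box: Green slide box with a white lid, 87 x 102 x 35 mm. Origin: centre of its underside. Bystander.
- dish: Closed glass dish, 94 mm across, 17 mm high. Origin: centre of its underside. Bystander.
- cleaner: Small lens-cleaner bottle, 44 mm across, 95 mm high. Origin: centre of its underside. Bystander.

How it is judged:
On the way, in this order (a step that is already met when the one before it is completed fails the run):
1. three grey filters are seated in the three pockets farther from the knob, the fourth is in the rack (((horizontal distance between grey_a and pocket2 below 0.004 m and z of grey_a in the frame of pocket2 between -0.003 and 0.004 m and angle between grey_a's own z axis and vertical below 0.15 rad and angle between the x axis of grey_a and the x axis of pocket2, either way round below 0.35 rad) or (horizontal distance between grey_b and pocket2 below 0.004 m and z of grey_b in the frame of pocket2 between -0.003 and 0.004 m and angle between grey_b's own z axis and vertical below 0.15 rad and angle between the x axis of grey_b and the x axis of pocket2, either way round below 0.35 rad) or (horizontal distance between grey_c and pocket2 below 0.004 m and z of grey_c in the frame of pocket2 between -0.003 and 0.004 m and angle between grey_c's own z axis and vertical below 0.15 rad and angle between the x axis of grey_c and the x axis of pocket2, either way round below 0.35 rad) or (horizontal distance between grey_d and pocket2 below 0.004 m and z of grey_d in the frame of pocket2 between -0.003 and 0.004 m and angle between grey_d's own z axis and vertical below 0.15 rad and angle between the x axis of grey_d and the x axis of pocket2, either way round below 0.35 rad)) and ((horizontal distance between grey_a and pocket3 below 0.004 m and z of grey_a in the frame of pocket3 between -0.003 and 0.004 m and angle between grey_a's own z axis and vertical below 0.15 rad and angle between the x axis of grey_a and the x axis of pocket3, either way round below 0.35 rad) or (horizontal distance between grey_b and pocket3 below 0.004 m and z of grey_b in the frame of pocket3 between -0.003 and 0.004 m and angle between grey_b's own z axis and vertical below 0.15 rad and angle between the x axis of grey_b and the x axis of pocket3, either way round below 0.35 rad) or (horizontal distance between grey_c and pocket3 below 0.004 m and z of grey_c in the frame of pocket3 between -0.003 and 0.004 m and angle between grey_c's own z axis and vertical below 0.15 rad and angle between the x axis of grey_c and the x axis of pocket3, either way round below 0.35 rad) or (horizontal distance between grey_d and pocket3 below 0.004 m and z of grey_d in the frame of pocket3 between -0.003 and 0.004 m and angle between grey_d's own z axis and vertical below 0.15 rad and angle between the x axis of grey_d and the x axis of pocket3, either way round below 0.35 rad)) and ((horizontal distance between grey_a and pocket4 below 0.004 m and z of grey_a in the frame of pocket4 between -0.003 and 0.004 m and angle between grey_a's own z axis and vertical below 0.15 rad and angle between the x axis of grey_a and the x axis of pocket4, either way round below 0.35 rad) or (horizontal distance between grey_b and pocket4 below 0.004 m and z of grey_b in the frame of pocket4 between -0.003 and 0.004 m and angle between grey_b's own z axis and vertical below 0.15 rad and angle between the x axis of grey_b and the x axis of pocket4, either way round below 0.35 rad) or (horizontal distance between grey_c and pocket4 below 0.004 m and z of grey_c in the frame of pocket4 between -0.003 and 0.004 m and angle between grey_c's own z axis and vertical below 0.15 rad and angle between the x axis of grey_c and the x axis of pocket4, either way round below 0.35 rad) or (horizontal distance between grey_d and pocket4 below 0.004 m and z of grey_d in the frame of pocket4 between -0.003 and 0.004 m and angle between grey_d's own z axis and vertical below 0.15 rad and angle between the x axis of grey_d and the x axis of pocket4, either way round below 0.35 rad)) and ((x of grey_a in the frame of rack between -0.066 and 0.066 m and y of grey_a in the frame of rack between -0.006 and 0.006 m and z of grey_a in the frame of rack between 0.006 and 0.016 m) or (x of grey_b in the frame of rack between -0.066 and 0.066 m and y of grey_b in the frame of rack between -0.006 and 0.006 m and z of grey_b in the frame of rack between 0.006 and 0.016 m) or (x of grey_c in the frame of rack between -0.066 and 0.066 m and y of grey_c in the frame of rack between -0.006 and 0.006 m and z of grey_c in the frame of rack between 0.006 and 0.016 m) or (x of grey_d in the frame of rack between -0.066 and 0.066 m and y of grey_d in the frame of rack between -0.006 and 0.006 m and z of grey_d in the frame of rack between 0.006 and 0.016 m))), for 0.2 s.
2. the carriage is drawn to the notch that puts the middle filter in the beam, the fingers on its knob (value of joint draw between 0.0535 and 0.0585 m and velocity of joint draw between -0.01 and 0.01 m/s and contact force between carriage and the fingers above 1.5 N and distance between the grasp point and knob below 0.03 m), for 0.2 s.
At the end, for the whole second after the job is handed in: Pockets 2 to 4 each hold a grey filter (4 mm of centre and floor, tilt under 0.15 rad, x within 0.35 rad of the rail); the fourth stands in the rack. Carriage at rest at 0.056 m, 2.5 mm either way; TCP within 30 mm of the knob, fingers press it over 1.5 N (all of step 1 and all of step 2); the arm keeps its last pose, push and grip.
It fails at once if the amber filter is moved by more than 12 mm (distance of amber from where it was at the start of the episode above 0.012 m).
It fails at once if a bystander (slide box, dish, bottle) is moved by more than 20 mm (distance of any of slide_box, dish, cleaner from where it was at the start of the episode above 0.02 m).
It also fails if it takes over 72 s, if anything falls off the work surface, if the arm or the gripper's body presses on something with over 40 N, if the wrist force passes 120 N, or if a joint passes its speed limit or range.

### The arm

A 7-joint arm with a two-finger parallel gripper is mounted at the origin on the work surface. World frame = base frame: x ahead of the robot, y to its left, z up, the work surface at z = 0. Lengths are in m, angles in rad, forces in N, time in s.
With the tool pointing down it reaches from about 0.425 to 0.875 m from the base axis. Payload 4.7 kg.
Tool frame: the origin (TCP) lies between the finger pads, 19 mm behind the fingertips; this is the grasp point; z points along the fingers, y is the line along which they close (so a half turn about z gives the same grasp; the last joint's range is limited). The gripper opens to 87 mm and grips with 3 to 60 N. Pads are 19 mm wide; open, the fingers measure 117 mm over their backs; the gripper's body (75 mm by 190 mm) begins 51 mm behind the grasp point.
Start: joints at [1.323, 0.321, -0.07, 1.45, 0.023, 1.371, -0.057], TCP at [0.168, -0.628, 0.241] pointing down, gripper open.
Joint ranges: [-2.86, 2.86], [-0.3, 2.09], [-1.38, 1.24], [0.06, 2.45], [-1.56, 4.7], [0.09, 2.05], [-2.69, 2.69]. Speed limits (rad/s): [2.57, 2.57, 3.14, 3.14, 3.14, 3.14, 3.14].

### API

Orientations are given as a rotation vector (axis times angle).
In Python, from bench import ctrl gives the robot as it stands.
- The arm moves only by the shell command python3 inch.py 'ROWS' [FORCE]. ROWS is one flat JSON list of numbers that holds 1 to 20 rows one after another, with no inner brackets; each row has 5 numbers: dx, dy, dz in units of 50 mm, then a turn about the tool's z in rad, then the opening from 0.0 (shut) to 1.0 (fully open); each row is the pose to reach, as a shift and turn from the pose commanded when the command began, along the tool's axes at that moment; what a row does not reach only later rows make up. A row lasts 1/10 s, in which the tool goes at most 0.05 m and 0.15 rad, less where a joint would pass 70% of its speed; a pose out of reach is approached as far as the arm can. The fingers move at their own pace and stop on an object; FORCE is the grip in N (left out, the last holds). Time passes only in rows, so rows that do not move let the fingers close. It prints the time, the measured TCP pose, the force, the opening and the grip force at its end. Input that does not fit is refused with a message, and nothing moves.
- ctrl.get_state(): the state, without advancing time (a new reading comes with each control period).
- ctrl.get_image(name): name is "scene" or "top"; returns the picture (384x512x3 uint8, red, green, blue); there is no depth.
- ctrl.camera_model(name): a dict with "vertical_fov" (degrees; the focal length in pixels is half the picture's height over the tangent of half this angle, whatever the lens; pixels are square), "cx", "cy" (the principal point, pixels), "rvec" (rotation vector, rad) and "tvec" (3), from world to camera coordinates, as OpenCV has them. Camera axes: x right, y down, z forward; pixel columns grow to the right and rows downward; lengths in m; the calibration is good to about 2 mm. A picture is of the moment at which its call begins. camera_model takes no time and is no camera call.
- ctrl.close_job(): hands the job in; it is judged then, once.
The state is a dict: "time": time; "joint_positions": joint angles; "qd": joint speeds; "joint_torque": joint torques, N m; "position": TCP position; "tool_rot": TCP orientation; "ft_force": force on the tool from outside, world axes, zero at the start; "torque": the same for the moment, N m; "grip_width": opening from 0.0 (shut) to 1.0 (fully open); "grip_force": force on a finger pad.
Only numpy, scipy, OpenCV 4.12 (cv2) and the standard library are available. Lean on these libraries where they do the work, as an engineer would, in place of code of your own. Each camera call takes 0.05 s, during which the arm holds its last target. There are 200 camera calls.

## Working session

There is one attempt and no reset: what is moved stays moved. The work goes in short steps, Python scripts to look and compute and a shell command to move; the robot and the scene stay as the last step left them, time stands still between calls to the robot, and variables do not carry over. Pictures are saved under pics/ and viewed, at most 10 in all, crops included, and the job is handed in when it is done.

```bash
ls; mkdir -p pics
python3 - <<'E'
from bench import ctrl
import cv2
for n in("scene","top"):
    im=ctrl.get_image(n); cv2.imwrite(f"pics/{n}0.png",cv2.cvtColor(im,cv2.COLOR_RGB2BGR)); print(n,ctrl.camera_model(n))
s=ctrl.get_state(); print(s["time"],s["position"],s["tool_rot"],s["grip_width"])
E
```

```text
bench.py
inch.py
pics
scene {'vertical_fov': 56.24888129468264, 'cx': 260.62621090725077, 'cy': 187.60689533565775, 'rvec': array([ 2.20889421,  1.05758788, -0.40078606]), 'tvec': array([-0.29394709, -0.31440794,  1.12111507])}
top {'vertical_fov': 55.92701807691054, 'cx': 252.7962245719159, 'cy': 195.17804128909063, 'rvec': array([ 2.11506716, -2.09475149,  0.22945601]), 'tvec': array([-0.04958842,  0.56528911,  0.88826683])}
0.1 [ 0.16805767 -0.62740883  0.24025093] [-3.11299282e+00 -4.09808655e-01  5.07811186e-04] 0.9955073365225177
```

View pics/scene0.png

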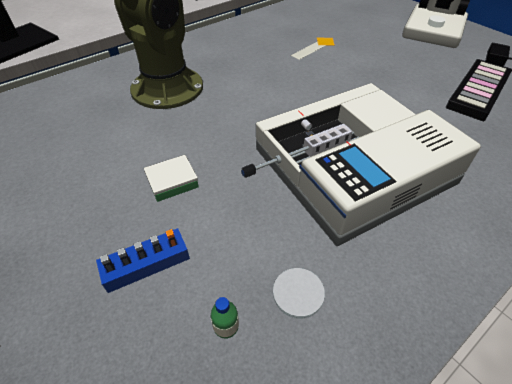

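View pics/top0.png

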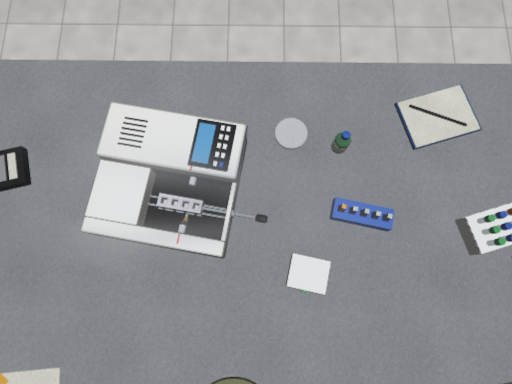

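```bash
cat > h.py <<'E'
import numpy as np, cv2
from bench import ctrl
def cam(n):
    m=ctrl.camera_model(n); f=192/np.tan(np.radians(m["vertical_fov"]/2))
    K=np.array([[f,0,m["cx"]],[0,f,m["cy"]],[0,0,1]]); return K,cv2.Rodrigues(m["rvec"])[0],np.array(m["tvec"]),m["rvec"]
def ray(n,uv,z):
    K,R,t,_=cam(n); uv=np.atleast_2d(np.array(uv,float)); d=np.c_[uv,np.ones(len(uv))]@np.linalg.inv(K).T@R; c=-R.T@t
    return c+d*((z-c[2])/d[:,2])[:,None]
def proj(n,P):
    K,R,t,rv=cam(n); return cv2.projectPoints(np.atleast_2d(np.array(P,float)),rv,t,K,None)[0][:,0]
def crop(im,x,y,w,h,s,fn):
    cv2.imwrite(fn,cv2.cvtColor(cv2.resize(im[y:y+h,x:x+w],None,fx=s,fy=s,interpolation=cv2.INTER_CUBIC),cv2.COLOR_RGB2BGR))
E
python3 - <<'E'
from h import *
for n in("scene","top"):
    im=cv2.cvtColor(cv2.imread(f"pics/{n}0.png"),cv2.COLOR_BGR2RGB); hsv=cv2.cvtColor(im,cv2.COLOR_RGB2HSV)
    if n=="top":
        a=cv2.resize(im[180:250,135:275],None,fx=5.5,fy=5.5,interpolation=cv2.INTER_CUBIC)[:,:770]
        m=cv2.inRange(hsv,(105,120,60),(130,255,255)); m[:, :320]=0; m[:190]=0;m[240:]=0;m[:,400:]=0
        m=cv2.morphologyEx(m,cv2.MORPH_CLOSE,np.ones((9,9)))
        c=max(cv2.findContours(m,0,2)[0],key=cv2.contourArea)
        r=cv2.minAreaRect(c); print(r); print(ray("top",[r[0]],.03),ray("top",cv2.boxPoints(r),.035))
        b=cv2.resize(im[190:240,325:402],None,fx=10,fy=5,interpolation=cv2.INTER_CUBIC)
        b=cv2.resize(im[192:234,325:402],None,fx=5,fy=5,interpolation=cv2.INTER_CUBIC)
        b=np.pad(b,((0,0),(0,770-b.shape[1]),(0,0)))[:214]
        cv2.imwrite("pics/c_top.png",cv2.cvtColor(np.vstack([a,b]),cv2.COLOR_RGB2BGR)); print(a.shape)
    else: 
        a=cv2.resize(im[100:190,235:355],None,fx=3,fy=3,interpolation=cv2.INTER_CUBIC)
        b=cv2.resize(im[225:295,90:195],None,fx=4,fy=4,interpolation=cv2.INTER_CUBIC)
        o=np.zeros((560,440,3),np.uint8);o[:270,:360]=a;o[280:560,:420]=b
        cv2.imwrite("pics/c_scene.png",cv2.cvtColor(o,cv2.COLOR_RGB2BGR))
E
```

```text
((362.970703125, 213.13658142089844), (61.042816162109375, 20.254478454589844), 12.094757080078125)
[[ 0.52626087 -0.34071103  0.03      ]] [[ 0.51508116 -0.2533516   0.035     ]
 [ 0.56930925 -0.26682787  0.035     ]
 [ 0.53574409 -0.42536422  0.035     ]
 [ 0.48234061 -0.41010337  0.035     ]]
(385, 770, 3)
```

View pics/c_top.png

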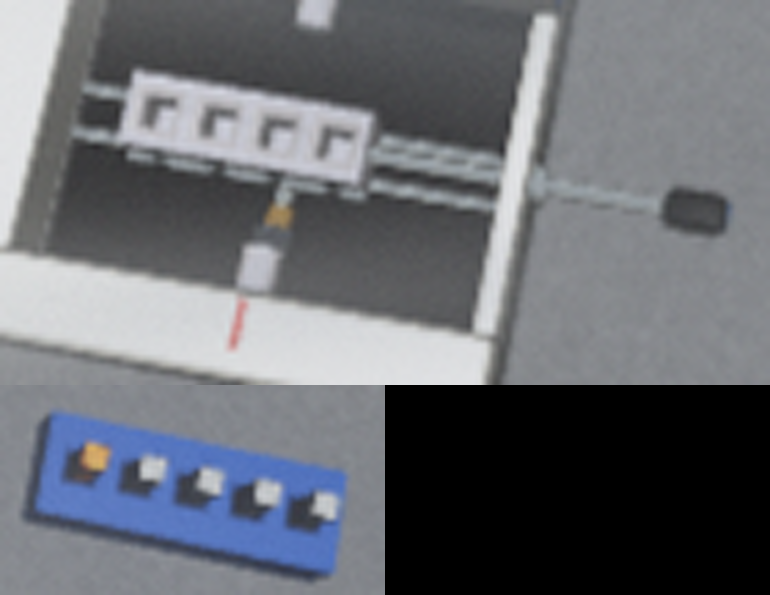

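View pics/c_scene.png

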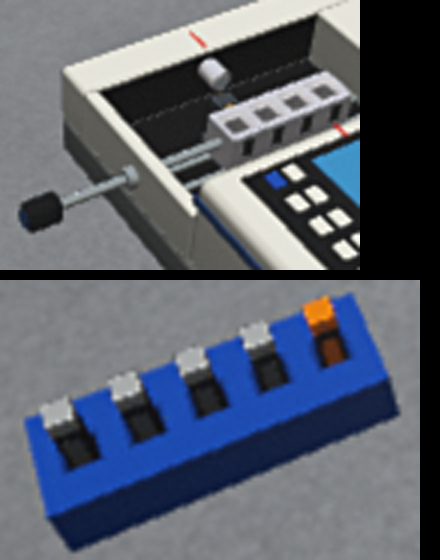

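```bash
cat > m.py <<'E'
from h import *
from scipy.optimize import least_squares
def tri(a,b):
    f=lambda P: np.r_[proj("top",P)[0]-a,proj("scene",P)[0]-b]
    r=least_squares(f,[.55,-.1,.08]); return r.x,np.abs(r.fun).max()
def blobs(m,lo,hi):
    n,_,st,c=cv2.connectedComponentsWithStats(m); return [(c[i],st[i,4]) for i in range(1,n) if lo<=st[i,4]<=hi]
def load(n): return cv2.cvtColor(cv2.imread(f"pics/{n}.png"),cv2.COLOR_BGR2HSV)
def win(m,x,y,w,h):
    o=np.zeros_like(m);o[y:y+h,x:x+w]=m[y:y+h,x:x+w];return o
E
python3 - <<'E'
from m import *
t=load("top0");s=load("scene0")
for nm,img,w in(("top",t,(325,192,77,42)),("scene",s,(90,225,105,70))):
    g=cv2.inRange(img,(0,0,140),(180,70,255)); a=cv2.inRange(img,(5,140,120),(25,255,255))
    for m in(g,a):
        for c,k in blobs(win(m,*w),4,80): print(nm,c.round(2),k,ray(nm,c,.068).round(4)[0])
# carriage in top
for th in(150,165,180):
    g=win(cv2.inRange(t,(0,0,th),(180,60,255)),150,190,54,28)
    c=max(cv2.findContours(g,0,2)[0],key=cv2.contourArea); r=cv2.minAreaRect(c); b=ray("top",cv2.boxPoints(r),.085)
    print(th,r,b.mean(0).round(4),np.linalg.norm(b-np.roll(b,-1,0),axis=1).round(4),b.round(4).tolist())
g=cv2.inRange(t,(0,0,0),(180,255,50))
for nm,img,w in(("top",t,(252,210,20,16)),("scene",s,(238,158,24,24))):
    for th in(45,60,70):
        for c,k in blobs(win(cv2.inRange(img,(0,0,0),(180,255,th)),*w),15,300): print("knob",nm,th,c.round(2),k,ray(nm,c,.070).round(4)[0])
for nm,img,ws in(("top",t,[(170,230,15,18),(182,160,20,15)]),("scene",s,[(290,105,25,15),(340,135,15,15)])):
    m=cv2.inRange(img,(0,70,100),(8,255,255))|cv2.inRange(img,(172,70,100),(180,255,255))
    for w in ws:
        for c,k in blobs(win(m,*w),2,60): print("red",nm,c.round(2),k,ray(nm,c,.095).round(4)[0])
E
```

```text
top [390.08 194.95] 40 [ 0.5685 -0.4025  0.068 ]
top [399.06 194.94] 18 [ 0.5687 -0.426   0.068 ]
top [355.12 208.12] 24 [ 0.5326 -0.3095  0.068 ]
top [366.7 210.6] 20 [ 0.5264 -0.3391  0.068 ]
top [378.04 213.12] 24 [ 0.5201 -0.368   0.068 ]
top [399.5 214.5] 4 [ 0.517  -0.4231  0.068 ]
scene [154.27 226.  ] 11 [ 0.5104 -0.2941  0.068 ]
scene [172.67 226.83] 6 [ 0.534  -0.2678  0.068 ]
scene [167.36 227.91] 11 [ 0.5299 -0.2769  0.068 ]
scene [128.17 228.83] 6 [ 0.4856 -0.3355  0.068 ]
scene [137.55 232.  ] 11 [ 0.5033 -0.325   0.068 ]
scene [185.1  239.66] 29 [ 0.5737 -0.2645  0.068 ]
scene [129.2 234.6] 5 [ 0.499  -0.3397  0.068 ]
scene [153.39 238.05] 38 [ 0.534  -0.3083  0.068 ]
scene [133.   236.75] 4 [ 0.5078 -0.3363  0.068 ]
scene [ 97.5  239.25] 4 [ 0.4721 -0.3896  0.068 ]
scene [137.33 244.02] 45 [ 0.5275 -0.3372  0.068 ]
scene [194.  239.5] 4 [ 0.5837 -0.2515  0.068 ]
scene [126.   242.75] 4 [ 0.512  -0.3521  0.068 ]
scene [189.8 247.2] 10 [ 0.5931 -0.2663  0.068 ]
scene [120.59 250.98] 41 [ 0.5222 -0.3672  0.068 ]
scene [191.33 251.67] 12 [ 0.6029 -0.2691  0.068 ]
scene [1
[... 1597 characters left out ...]
7), (43.678043365478516, 12.512542724609375), 10.007980346679688) [0.5392 0.1439 0.085 ] [0.0324 0.1128 0.0322 0.112 ] [[0.5325, 0.201, 0.085], [0.5647, 0.1976, 0.085], [0.5459, 0.0864, 0.085], [0.5139, 0.0906, 0.085]]
knob top 70 [260.04 216.61] 23 [ 0.5077 -0.0633  0.07  ]
knob scene 45 [249.03 170.12] 118 [ 0.5063 -0.0637  0.07  ]
knob scene 60 [248.72 170.2 ] 126 [ 0.5061 -0.0644  0.07  ]
knob scene 70 [248.53 170.24] 139 [ 0.5059 -0.0648  0.07  ]
red top [178.  237.5] 4 [0.4495 0.1395 0.095 ]
red top [177.  241.5] 2 [0.4397 0.1415 0.095 ]
red top [190.5 167.5] 4 [0.63   0.1171 0.095 ]
red scene [300.62 112.85] 13 [0.4493 0.14   0.095 ]
red scene [348.09 142.91] 11 [0.5969 0.1466 0.095 ]
```

```bash
cat >> m.py <<'E'
def go(x,y,z,th=None):
    """tool-axis shift to a world point; th: world yaw of tool y (closing line), turn printed"""
    from scipy.spatial.transform import Rotation as Ro
    s=ctrl.get_state(); R=Ro.from_rotvec(s["tool_rot"]).as_matrix()
    d=R.T@(np.array([x,y,z])-s["position"]); turn=None
    if th is not None:
        v=R.T@np.array([np.cos(th),np.sin(th),0]); turn=(np.arctan2(v[1],v[0])-np.pi/2+np.pi/2)%np.pi-np.pi/2
        turn=np.round(turn,3)
    print("t",round(s["time"],2),"shift",d.round(4),"turn",turn,"q7",s["joint_positions"][6].round(2),"ytool",R[:,1].round(3), "ztool",R[:,2].round(3))
E
python3 - <<'E'
from m import *
S=np.array([(237,124),(267,113),(295,102),(321,91)])/3+[235,100]-.33
T=np.array([(335,143),(277,132),(218,122),(160,112)])/5.5+[135,180]-.4
print(ray("scene",S,.085).round(4).tolist());print(ray("top",T,.085).round(4).tolist())
print(tri([190.5,167.5],[348.1,142.9]),tri([177.7,239],[300.6,112.9]))
th=np.radians(-12) # rack y (closing line) = perpendicular to row
go(.527,-.338,.2,th)
go(.515,-.397,.15,th)
E
```

```text
[[0.5365, 0.1002, 0.085], [0.5417, 0.1274, 0.085], [0.5461, 0.1539, 0.085], [0.5495, 0.1798, 0.085]]
[[0.5321, 0.1014, 0.085], [0.537, 0.1286, 0.085], [0.5415, 0.1562, 0.085], [0.5459, 0.1834, 0.085]]
(array([0.61982647, 0.11111051, 0.12967848]), np.float64(0.14083778958155335)) (array([0.44668782, 0.14137922, 0.09251624]), np.float64(0.385083753090953))
t 0.1 shift [ 0.4216 -0.1866  0.0405] turn -1.1 q7 -0.06 ytool [ 0.259 -0.966 -0.002] ztool [-0.001  0.002 -1.   ]
t 0.1 shift [ 0.3948 -0.1326  0.0904] turn -1.1 q7 -0.06 ytool [ 0.259 -0.966 -0.002] ztool [-0.001  0.002 -1.   ]
```

The manual's scale: shifts go in units of 50 mm. Converting my numbers, 0.395 m is 7.9, -0.133 m is -2.66.

```bash
python3 inch.py '[7.9,-2.66,1,-1.1,0.45,7.9,-2.66,1,-1.1,0.45,7.9,-2.66,1,-1.1,0.45,7.9,-2.66,1,-1.1,0.45,7.9,-2.66,1,-1.1,0.45,7.9,-2.66,1,-1.1,0.45,7.9,-2.66,1,-1.1,0.45,7.9,-2.66,1,-1.1,0.45,7.9,-2.66,1.8,-1.1,0.45,7.9,-2.66,1.8,-1.1,0.45,7.9,-2.66,1.8,-1.1,0.45,7.9,-2.66,1.8,-1.1,0.45]' 15
python3 - <<'E'
from m import *
go(.515,-.397,.062,np.radians(-12))
for n in("top","scene"): 
    im=ctrl.get_image(n); c=proj(n,[.515,-.397,.1])[0].astype(int); print(n,c)
    x,y=max(c[0]-50,0),max(c[1]-50,0); crop(im,x,y,100,100,5,f"pics/{n}1.png")
a=cv2.imread("pics/top1.png");b=cv2.imread("pics/scene1.png");cv2.imwrite("pics/1.png",cv2.resize(np.hstack([a,b]),(800,400)))
E
```

```text
time: 1.3
position: [0.5145, -0.3993, 0.1524]
tool_rot: [2.442, 1.973, -0.001]
ft_force: [0.0, -0.4, 0.3]
grip_width: 0.447
grip_force: 0.0
t 1.3 shift [ 0.0025 -0.0001  0.0904] turn -0.002 q7 0.29 ytool [ 0.978 -0.21   0.001] ztool [ 0.    -0.002 -1.   ]
top [394 213]
scene [ 96 247]
```

View pics/1.png

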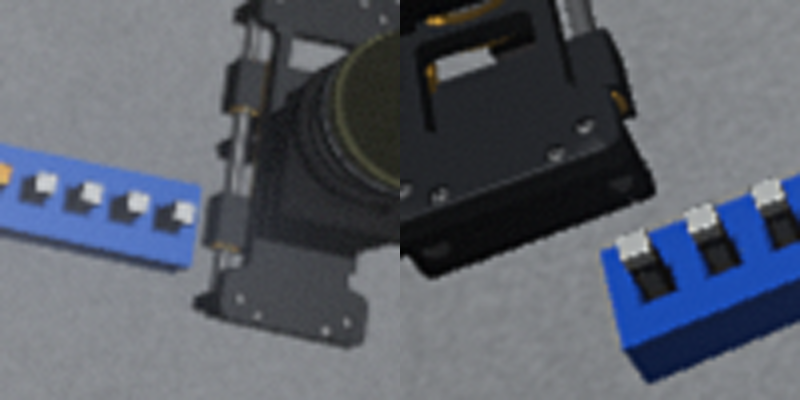

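```bash
python3 inch.py '[0.05,0,0.9,0,0.45,0.05,0,1.4,0,0.45,0.05,0,1.8,0,0.45,0.05,0,1.8,0,0.45,0.05,0,1.8,0,0.45,0.05,0,1.8,0,0.1,0.05,0,1.8,0,0.1,0.05,0,1.8,0,0.1,0.05,0,1.8,0,0.1,0.05,0,1.8,0,0.1,0.05,0,1.8,0,0.1]' 15
python3 -c "
from m import *
go(.515,-.397,.062)"
```

```text
time: 2.5
position: [0.5157, -0.3948, 0.0615]
tool_rot: [-2.441, -1.978, 0.001]
ft_force: [-1.4, 0.4, 1.9]
grip_width: 0.14
grip_force: 15.0
t 2.5 shift [-0.0023 -0.0002 -0.0005] turn None q7 0.26 ytool [ 0.978 -0.208 -0.   ] ztool [-0. -0. -1.]
```

Scaled: -0.15 m is -3, -0.12 m is -2.4.

```bash
python3 inch.py '[0,0,-0.8,0,0.1,0,0,-1.6,0,0.1,0,0,-2.4,0,0.1,0,0,-3,0,0.1,0,0,-3,0,0.1]'
python3 -c "
from m import *
go(.5472,.1844,.2,np.radians(-9.9))"
```

```text
time: 3.0
position: [0.5184, -0.396, 0.2171]
tool_rot: [2.434, 1.972, 0.004]
ft_force: [0.3, -0.4, 0.4]
grip_width: 0.146
grip_force: 15.0
t 3.0 shift [ 0.5738 -0.0924  0.0139] turn -0.036 q7 0.3 ytool [ 0.978 -0.207  0.009] ztool [ 0.008 -0.006 -1.   ]
```

```bash
python3 inch.py '[1,-0.16,0.2,-0.036,0.1,2,-0.32,0.2,-0.036,0.1,3,-0.48,0.2,-0.036,0.1,4,-0.64,0.2,-0.036,0.1,5,-0.8,0.2,-0.036,0.1,6,-0.96,0.2,-0.036,0.1,7,-1.12,0.2,-0.036,0.1,8,-1.28,0.2,-0.036,0.1,9,-1.44,0.2,-0.036,0.1,10,-1.6,0.2,-0.036,0.1,10.8,-1.72,0.2,-0.036,0.1,11.2,-1.8,0.2,-0.036,0.1,11.46,-1.848,0.2,-0.036,0.1,11.46,-1.848,0.2,-0.036,0.1,11.46,-1.848,0.2,-0.036,0.1,11.46,-1.848,0.2,-0.036,0.1]'
python3 - <<'E'
from m import *
go(.5472,.1844,.115,np.radians(-9.9))
for n in("top","scene"): 
    im=ctrl.get_image(n); c=proj(n,[.545,.17,.1])[0].astype(int); print(n,c)
    x,y=max(c[0]-50,0),max(c[1]-50,0); print(x,y); crop(im,x,y,100,100,4,f"pics/{n}2.png")
a=cv2.imread("pics/top2.png");b=cv2.imread("pics/scene2.png");cv2.imwrite("pics/2.png",np.hstack([a,b]))
E
```

```text
time: 4.6
position: [0.5448, 0.1825, 0.2008]
tool_rot: [2.408, 2.017, -0.002]
ft_force: [0.1, 0.5, -0.3]
grip_width: 0.141
grip_force: 15.0
t 4.6 shift [0.0024 0.002  0.0858] turn -0.003 q7 -0.7 ytool [ 0.985 -0.175 -0.   ] ztool [-0.    -0.001 -1.   ]
top [167 199]
117 149
scene [338 125]
288 75
```

View pics/2.png

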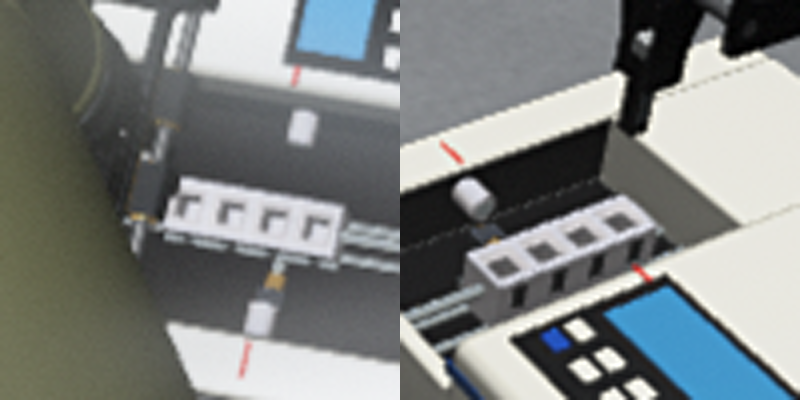

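Run:
```python
from m import *
S=np.array([(105,267),(145,252),(184,237),(222,221)])/4+[288,75]-.37
print(ray("scene",S,.081).round(4).tolist(), ray("scene",S,.081).mean(0))
# face outline in top crop
im=cv2.cvtColor(ctrl.get_image("top"),cv2.COLOR_RGB2HSV)
```

```text
[[0.5347, 0.1033, 0.081], [0.5398, 0.1308, 0.081], [0.5446, 0.1585, 0.081], [0.5484, 0.1871, 0.081]] [0.54187765 0.14494016 0.081     ]
```

```bash
python3 -c "
from m import *
go(.548,.1874,.145,np.radians(-9.7))"
```

```text
t 4.75 shift [0.0046 0.0025 0.0562] turn -0.006 q7 -0.7 ytool [ 0.985 -0.175  0.   ] ztool [ 0.    -0.001 -1.   ]
```

Scaled: 0.056 m is 1.12, 0.03 m is 0.6.

```bash
python3 inch.py '[0.092,0.05,0.6,-0.006,0.1,0.092,0.05,1.12,-0.006,0.1,0.092,0.05,1.12,-0.006,0.1,0.092,0.05,1.12,-0.006,0.1,0.092,0.05,1.12,-0.006,0.1]'
python3 - <<'E'
from m import *
go(.548,.1874,.107,np.radians(-9.7))
for n in("top","scene"): 
    im=ctrl.get_image(n); c=proj(n,[.545,.17,.1])[0].astype(int)
    x,y=max(c[0]-50,0),max(c[1]-50,0); print(x,y); crop(im,x,y,100,100,4,f"pics/{n}3.png")
a=cv2.imread("pics/top3.png");b=cv2.imread("pics/scene3.png");cv2.imwrite("pics/3.png",np.hstack([a,b]))
E
```

```text
time: 5.25
position: [0.5486, 0.1892, 0.1469]
tool_rot: [2.399, 2.027, 0.003]
ft_force: [0.2, -0.4, -0.3]
grip_width: 0.142
grip_force: 15.0
t 5.25 shift [-0.0019 -0.0003  0.0398] turn 0.002 q7 -0.73 ytool [ 0.986 -0.167  0.002] ztool [ 0.002  0.001 -1.   ]
117 149
288 75
```

View pics/3.png

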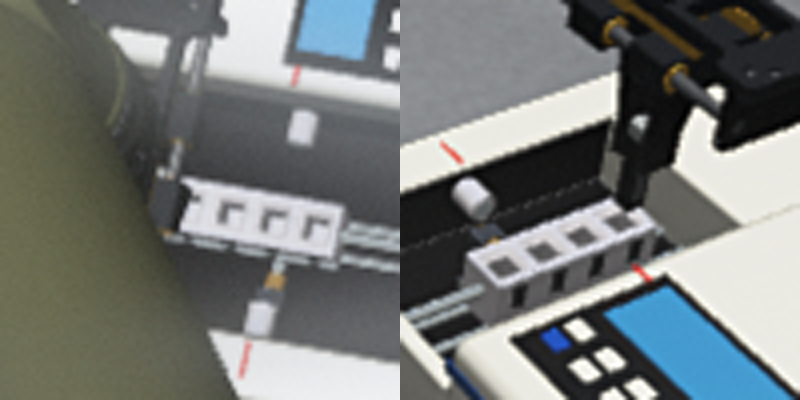

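Scaled: 0.01 m is 0.2, 0.02 m is 0.4.

```bash
python3 inch.py '[-0.03,0,0.2,0,0.1,-0.03,0,0.32,0,0.1,-0.03,0,0.4,0,0.1,-0.03,0,0.4,0,0.1,-0.03,0,0.4,0,0.1]'
python3 -c "
from m import *
go(.548,.1874,.107,np.radians(-9.7))"
```

```text
time: 5.85
position: [0.5472, 0.1876, 0.1249]
tool_rot: [-2.399, -2.028, 0.001]
ft_force: [0.4, 0.7, 0.2]
grip_width: 0.142
grip_force: 15.0
t 5.85 shift [-0.      0.0009  0.0179] turn 0.002 q7 -0.74 ytool [ 0.986 -0.166 -0.001] ztool [-0.001 -0.    -1.   ]
```

Bottom is 12 mm into the pocket with no load. Go down and release.

Scaled: 0.0175 m is 0.35, 0.014 m is 0.28.

```bash
python3 inch.py '[0,0,0.16,0,0.1,0,0,0.28,0,0.1,0,0,0.35,0,0.1,0,0,0.35,0,0.1,0,0,0.35,0,0.1]'; python3 inch.py '[0,0,0,0,0.4,0,0,0,0,0.4,0,0,0,0,0.4,0,0,-0.8,0,0.4,0,0,-1.6,0,0.4,0,0,-2,0,0.4,0,0,-2,0,0.4]'
python3 -c "
from m import *
go(.521,-.366,.2,np.radians(-12))"
```

```text
time: 6.35
position: [0.5474, 0.1876, 0.1076]
tool_rot: [2.399, 2.028, -0.0]
ft_force: [1.3, 0.5, -0.4]
grip_width: 0.141
grip_force: 15.0
time: 7.05
position: [0.5493, 0.1887, 0.2116]
tool_rot: [2.396, 2.026, 0.009]
ft_force: [0.8, -0.4, 0.0]
grip_width: 0.4
grip_force: 0.0
t 7.05 shift [-0.5517  0.0643  0.0106] turn 0.042 q7 -0.69 ytool [ 0.986 -0.166  0.006] ztool [ 0.007  0.001 -1.   ]
```

```bash
python3 inch.py '[-1,0.12,0,0.042,0.4,-2,0.24,0,0.042,0.4,-3,0.36,0,0.042,0.4,-4,0.48,0,0.042,0.4,-5,0.6,0,0.042,0.4,-6,0.72,0,0.042,0.4,-7,0.84,0,0.042,0.4,-8,0.96,0.4,0.042,0.4,-9,1.08,0.8,0.042,0.4,-10,1.2,1.2,0.042,0.4,-10.6,1.28,1.6,0.042,0.4,-11.02,1.32,1.6,0.042,0.4,-11.02,1.32,1.6,0.042,0.4,-11.02,1.32,1.6,0.042,0.4,-11.02,1.32,1.6,0.042,0.4,-11.02,1.32,1.6,0.042,0.4]'
python3 - <<'E'
from m import *
go(.521,-.367,.062,np.radians(-12))
for n in("top","scene"): 
    im=ctrl.get_image(n); c=proj(n,[.545,.17,.1])[0].astype(int)
    x,y=max(c[0]-50,0),max(c[1]-50,0); print(x,y); crop(im,x,y,100,100,4,f"pics/{n}4.png")
    cv2.imwrite(f"pics/{n}4full.png",cv2.cvtColor(im,cv2.COLOR_RGB2BGR))
a=cv2.imread("pics/top4.png");b=cv2.imread("pics/scene4.png");cv2.imwrite("pics/4.png",np.hstack([a,b]))
E
```

```text
time: 8.65
position: [0.5221, -0.3646, 0.1288]
tool_rot: [2.437, 1.981, 0.001]
ft_force: [0.7, -0.0, -0.1]
grip_width: 0.399
grip_force: 0.0
t 8.65 shift [-0.0026 -0.0007  0.0668] turn 0.004 q7 0.23 ytool [ 0.979 -0.204  0.001] ztool [ 0.001 -0.    -1.   ]
117 149
288 75
```

View pics/4.png

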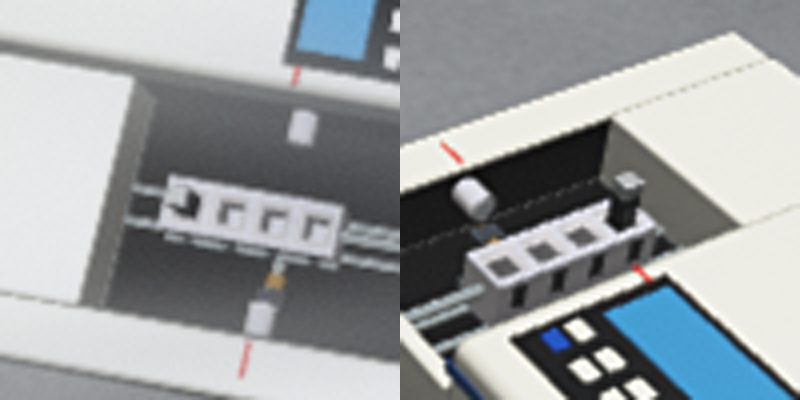

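Scaled: -0.0005 m is -0.01, 0.0665 m is 1.33.

```bash
python3 inch.py '[-0.04,-0.01,0.8,0,0.4,-0.04,-0.01,1.2,0,0.4,-0.04,-0.01,1.33,0,0.4,-0.04,-0.01,1.33,0,0.4,-0.04,-0.01,1.33,0,0.4,-0.04,-0.01,1.33,0,0.1,-0.04,-0.01,1.33,0,0.1,-0.04,-0.01,1.33,0,0.1,-0.04,-0.01,1.33,0,0.1,-0.04,-0.01,1.33,0,0.1]' 15
python3 -c "
from m import *
go(.5428,.159,.062,np.radians(-9.7))"
```

```text
time: 9.75
position: [0.5201, -0.3687, 0.0616]
tool_rot: [2.441, 1.977, 0.0]
ft_force: [-0.4, -0.5, 1.9]
grip_width: 0.139
grip_force: 15.0
t 9.75 shift [ 0.5209 -0.0873 -0.0006] turn -0.04 q7 0.21 ytool [ 0.978 -0.208  0.   ] ztool [ 0. -0. -1.]
```

```bash
python3 inch.py '[0,0,-0.8,0,0.1,0,0,-1.6,0,0.1,0.4,-0.06,-2.4,0,0.1,1.2,-0.2,-2.8,0,0.1,2.2,-0.36,-2.8,-0.02,0.1,3.2,-0.54,-2.8,-0.04,0.1,4.2,-0.7,-2.8,-0.04,0.1,5.2,-0.86,-2.8,-0.04,0.1,6.2,-1.02,-2.8,-0.04,0.1,7.2,-1.2,-2.8,-0.04,0.1,8.2,-1.36,-2.8,-0.04,0.1,9.2,-1.54,-2.8,-0.04,0.1,10,-1.66,-2.8,-0.04,0.1,10.3,-1.73,-2.8,-0.04,0.1,10.37,-1.736,-2.8,-0.04,0.1,10.37,-1.736,-2.4,-0.04,0.1,10.37,-1.736,-2,-0.04,0.1,10.37,-1.736,-1.7,-0.04,0.1,10.37,-1.736,-1.7,-0.04,0.1,10.37,-1.736,-1.7,-0.04,0.1]'
python3 -c "
from m import *
go(.5426,.1568,.107,np.radians(-9.7))"
```

```text
time: 11.75
position: [0.5428, 0.1559, 0.1463]
tool_rot: [-2.402, -2.025, 0.001]
ft_force: [-0.2, -0.2, 0.5]
grip_width: 0.14
grip_force: 15.0
t 11.75 shift [ 0.0009 -0.0003  0.0393] turn -0.001 q7 -0.67 ytool [ 0.986 -0.169 -0.   ] ztool [-0. -0. -1.]
```

```bash
python3 inch.py '[0.014,0,0.2,0,0.1,0.014,0,0.32,0,0.1,0.014,0,0.44,0,0.1,0.014,0,0.44,0,0.1,0.014,0,0.44,0,0.1]'
```

```text
time: 12.25
position: [0.5425, 0.1572, 0.1238]
tool_rot: [-2.401, -2.026, 0.001]
ft_force: [-0.2, 0.7, -1.2]
grip_width: 0.138
grip_force: 15.0
```

Scaled: 0.0165 m is 0.33, 0.014 m is 0.28.

```bash
python3 inch.py '[0,0,0.16,0,0.1,0,0,0.28,0,0.1,0,0,0.33,0,0.1,0,0,0.33,0,0.1,0,0,0.33,0,0.1]'; python3 inch.py '[0,0,0,0,0.4,0,0,0,0,0.4,0,0,0,0,0.4,0,0,-0.8,0,0.4,0,0,-1.6,0,0.4,0,0,-2,0,0.4,0,0,-2,0,0.4,0,0,-2,0,0.4,0,0,-2,0,0.4]'
python3 -c "
from m import *
go(.527,-.338,.062,np.radians(-12))"
```

```text
time: 12.75
position: [0.5425, 0.1572, 0.1075]
tool_rot: [-2.401, -2.026, 0.001]
ft_force: [-0.6, 0.5, -0.5]
grip_width: 0.144
grip_force: 15.0
time: 13.65
position: [0.5421, 0.1569, 0.2064]
tool_rot: [-2.401, -2.025, 0.003]
ft_force: [0.1, -0.3, 0.1]
grip_width: 0.405
grip_force: 0.0
t 13.65 shift [-0.4903  0.0687  0.1448] turn 0.04 q7 -0.63 ytool [ 0.986 -0.168 -0.002] ztool [-0.002 -0.001 -1.   ]
```

Scaled: -0.49 m is -9.8, 0.0687 m is 1.374.

```bash
python3 inch.py '[-1,0.14,0,0.04,0.4,-2,0.28,0,0.04,0.4,-3,0.42,0,0.04,0.4,-4,0.56,0,0.04,0.4,-5,0.7,0,0.04,0.4,-6,0.84,0,0.04,0.4,-7,0.98,0.4,0.04,0.4,-8,1.12,0.8,0.04,0.4,-8.8,1.24,1.2,0.04,0.4,-9.4,1.32,1.6,0.04,0.4,-9.8,1.374,1.6,0.04,0.4,-9.8,1.374,1.6,0.04,0.4,-9.8,1.374,1.6,0.04,0.4,-9.8,1.374,1.6,0.04,0.4,-9.8,1.374,1.6,0.04,0.4]'
python3 -c "
from m import *
go(.527,-.338,.062,np.radians(-12))"
```

```text
time: 15.15
position: [0.5293, -0.3351, 0.129]
tool_rot: [2.437, 1.981, 0.001]
ft_force: [-0.5, -0.7, 0.1]
grip_width: 0.399
grip_force: 0.0
t 15.15 shift [-0.0033 -0.0018  0.067 ] turn 0.004 q7 0.18 ytool [ 0.979 -0.204  0.002] ztool [ 0.002 -0.    -1.   ]
```

Scaled: -0.001 m is -0.02, 0.0668 m is 1.336.

```bash
python3 inch.py '[-0.02,-0.02,0.8,0,0.4,-0.02,-0.02,1.2,0,0.4,-0.02,-0.02,1.336,0,0.4,-0.02,-0.02,1.336,0,0.4,-0.02,-0.02,1.336,0,0.4,-0.02,-0.02,1.336,0,0.1,-0.02,-0.02,1.336,0,0.1,-0.02,-0.02,1.336,0,0.1,-0.02,-0.02,1.336,0,0.1,-0.02,-0.02,1.336,0,0.1]' 15
python3 -c "
from m import *
go(.538,.1302,.145,np.radians(-9.7))"
```

```text
time: 16.15
position: [0.527, -0.3382, 0.0613]
tool_rot: [2.441, 1.977, 0.0]
ft_force: [-0.0, -0.1, 1.6]
grip_width: 0.146
grip_force: 15.0
t 16.15 shift [ 0.4604 -0.0864 -0.0839] turn -0.04 q7 0.16 ytool [ 0.978 -0.208  0.   ] ztool [ 0. -0. -1.]
```

```bash
python3 inch.py '[0,0,-0.8,0,0.1,0,0,-1.6,0,0.1,0.4,-0.08,-2.4,0,0.1,1.2,-0.22,-2.8,0,0.1,2.2,-0.42,-2.8,-0.02,0.1,3.2,-0.6,-2.8,-0.04,0.1,4.2,-0.8,-2.8,-0.04,0.1,5.2,-0.98,-2.8,-0.04,0.1,6.2,-1.16,-2.8,-0.04,0.1,7.2,-1.34,-2.8,-0.04,0.1,8.2,-1.54,-2.8,-0.04,0.1,8.8,-1.66,-2.8,-0.04,0.1,9.1,-1.72,-2.8,-0.04,0.1,9.212,-1.728,-2.8,-0.04,0.1,9.212,-1.728,-2.8,-0.04,0.1,9.212,-1.728,-2.4,-0.04,0.1,9.212,-1.728,-2,-0.04,0.1,9.212,-1.728,-1.68,-0.04,0.1,9.212,-1.728,-1.68,-0.04,0.1,9.212,-1.728,-1.68,-0.04,0.1]'
python3 -c "
from m import *
go(.538,.1304,.107,np.radians(-9.7))"
```

```text
time: 18.15
position: [0.5381, 0.1297, 0.145]
tool_rot: [-2.402, -2.024, 0.001]
ft_force: [-0.3, 0.1, 0.9]
grip_width: 0.142
grip_force: 15.0
t 18.15 shift [ 0.0007 -0.0002  0.038 ] turn -0.001 q7 -0.61 ytool [ 0.986 -0.169 -0.   ] ztool [-0. -0. -1.]
```

Scaled: 0.022 m is 0.44, 0.016 m is 0.32.

```bash
python3 inch.py '[0.008,0,0.2,0,0.1,0.008,0,0.32,0,0.1,0.008,0,0.44,0,0.1,0.008,0,0.44,0,0.1,0.008,0,0.44,0,0.1]'
```

```text
time: 18.65
position: [0.5379, 0.1308, 0.1227]
tool_rot: [-2.401, -2.026, 0.0]
ft_force: [-0.1, 0.1, -0.7]
grip_width: 0.144
grip_force: 15.0
```

```bash
python3 inch.py '[0,0,0.16,0,0.1,0,0,0.28,0,0.1,0,0,0.31,0,0.1,0,0,0.31,0,0.1,0,0,0.31,0,0.1]'; python3 inch.py '[0,0,0,0,0.5,0,0,0,0,0.5,0,0,0,0,0.5,0,0,-0.8,0,0.5,0,0,-1.6,0,0.5,0,0,-2,0,0.5,-1,0,-2,0,0.5,-2,0,-2,0,0.5,-3,0,-2,0,0.5,-3.8,0,-2,0,0.5,-3.8,0,-2,0,0.5,-3.8,0,-2,0,0.5,-3.8,0,-2,0,0.5,-3.8,0,-2,0,0.5]'
python3 - <<'E'
from m import *
for n in("top","scene"): 
    im=ctrl.get_image(n); c=proj(n,[.53,.1,.1])[0].astype(int)
    x,y=max(c[0]-66,0),max(c[1]-50,0); print(x,y); crop(im,x,y,100 if n=="scene" else 100,100,4,f"pics/{n}5.png")
    cv2.imwrite(f"pics/{n}5full.png",cv2.cvtColor(im,cv2.COLOR_RGB2BGR))
a=cv2.imread("pics/top5.png");b=cv2.imread("pics/scene5.png");cv2.imwrite("pics/5.png",np.hstack([a,b]))
s=load("scene5full")
for th in(45,60):
    for c,k in blobs(win(cv2.inRange(s,(0,0,0),(180,255,th)),238,158,24,24),15,300): print("knob",c.round(2),k,ray("scene",c,.070).round(4)[0])
go(.507,-.063,.07,np.radians(-9.7))
E
```

```text
time: 19.15
position: [0.538, 0.1309, 0.1074]
tool_rot: [-2.401, -2.026, 0.0]
ft_force: [-0.1, -0.2, -0.8]
grip_width: 0.137
grip_force: 15.0
time: 20.55
position: [0.5063, -0.0545, 0.2076]
tool_rot: [-2.398, -2.03, -0.001]
ft_force: [-0.2, -1.1, -0.3]
grip_width: 0.502
grip_force: 0.0
129 155
246 84
knob [248.98 170.21] 114 [ 0.5065 -0.064   0.07  ]
knob [248.68 170.19] 127 [ 0.506  -0.0644  0.07  ]
t 20.65 shift [-0.0079  0.0021  0.1374] turn 0.003 q7 -0.15 ytool [ 0.986 -0.166  0.   ] ztool [ 0.  0. -1.]
```

View pics/5.png

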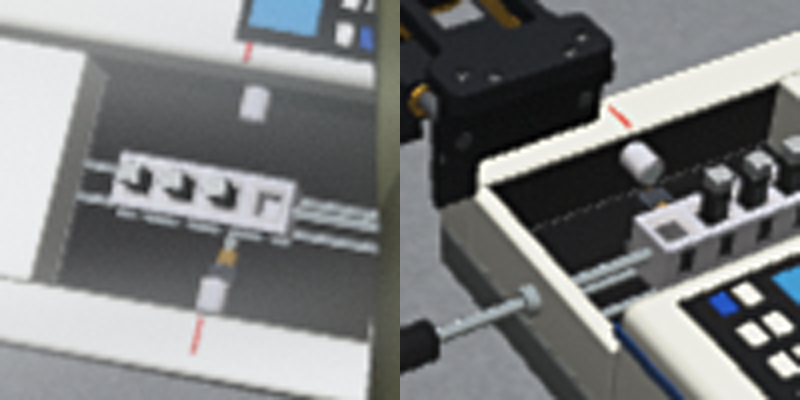

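The manual's scale: shifts go in units of 50 mm. Converting my numbers, 0.137 m is 2.74, 0.11 m is 2.2.

```bash
python3 inch.py '[-0.16,0.04,0.8,0,0.5,-0.16,0.04,1.6,0,0.5,-0.16,0.04,2.2,0,0.5,-0.16,0.04,2.74,0,0.5,-0.16,0.04,2.74,0,0.5,-0.16,0.04,2.74,0,0.5]' 30;  python3 inch.py '[0,0,0,0,0.1,0,0,0,0,0.1,0,0,0,0,0.1,0,0,0,0,0.1,0,0,0,0,0.1,0,0,0,0,0.1]' 30
python3 -c "
from m import *
go(.507,-.063,.07,np.radians(-9.9))"
```

```text
time: 21.25
position: [0.5069, -0.0639, 0.0708]
tool_rot: [-2.399, -2.027, -0.0]
ft_force: [-0.3, -0.0, 0.6]
grip_width: 0.504
grip_force: 0.0
time: 21.85
position: [0.504, -0.0643, 0.0706]
tool_rot: [-2.398, -2.024, 0.008]
ft_force: [-8.3, 2.5, 8.1]
grip_width: 0.206
grip_force: 30.0
t 21.85 shift [0.0018 0.0028 0.0006] turn 0.004 q7 -0.23 ytool [ 0.986 -0.168 -0.006] ztool [-0.006 -0.    -1.   ]
```

```bash
for i in 1; do python3 inch.py '[-0.04,-0.06,0,0,0.1,-0.08,-0.06,0,0,0.1,-0.08,-0.06,0,0,0.1,-0.08,-0.06,0,0,0.1]'; done; python3 inch.py '[-0.04,0,0,0,0.1,-0.08,0,0,0,0.1,-0.08,0,0,0,0.1,-0.08,0,0,0,0.1]';  python3 inch.py '[-0.04,0,0,0,0.1,-0.08,0,0,0,0.1,-0.08,0,0,0,0.1,-0.08,0,0,0,0.1]'
```

```text
time: 22.25
position: [0.5029, -0.069, 0.0708]
tool_rot: [2.401, 2.025, -0.002]
ft_force: [-2.5, -1.6, 4.7]
grip_width: 0.203
grip_force: 30.0
time: 22.65
position: [0.5028, -0.0696, 0.0707]
tool_rot: [-2.398, -2.027, -0.004]
ft_force: [-1.8, 4.5, 4.4]
grip_width: 0.202
grip_force: 30.0
time: 23.05
position: [0.5021, -0.0739, 0.0707]
tool_rot: [-2.399, -2.027, -0.003]
ft_force: [-1.1, 3.6, 4.6]
grip_width: 0.202
grip_force: 30.0
```

```bash
python3 inch.py '[-0.08,0,0,0,0.1,-0.16,0,0,0,0.1,-0.24,0,0,0,0.1,-0.3,0,0,0,0.1,-0.3,0,0,0,0.1,-0.3,0,0,0,0.1]'; for i in 1; do python3 inch.py '[-0.04,0,0,0,0.1,-0.08,0,0,0,0.1,-0.08,0,0,0,0.1,-0.08,0,0,0,0.1]'; done;  python3 inch.py '[-0.04,0,0,0,0.1,-0.04,0,0,0,0.1,-0.04,0,0,0,0.1]'
```

```text
time: 23.65
position: [0.4992, -0.0909, 0.0707]
tool_rot: [2.401, 2.026, -0.0]
ft_force: [-2.8, 2.1, 6.2]
grip_width: 0.204
grip_force: 30.0
time: 24.05
position: [0.4982, -0.0964, 0.0707]
tool_rot: [2.401, 2.024, -0.003]
ft_force: [-3.0, -1.8, 6.2]
grip_width: 0.199
grip_force: 30.0
time: 24.35
position: [0.4981, -0.0969, 0.0707]
tool_rot: [2.401, 2.026, -0.0]
ft_force: [-2.0, 0.9, 5.8]
grip_width: 0.207
grip_force: 30.0
```

```bash
python3 inch.py '[0,0,0,0,0.1,0,0,0,0,0.1,0,0,0,0,0.1,0,0,0,0,0.1]'
python3 - <<'E'
from m import *
s=ctrl.get_state(); print(s["qd"].round(4))
for n in("top","scene"): 
    im=ctrl.get_image(n); c=proj(n,[.53,.09,.1])[0].astype(int)
    x,y=max(c[0]-60,0),max(c[1]-50,0); print(x,y,proj(n,[[.4467,.1414,.0925],[.6198,.1111,.1297],[.537,.1256,.113]]).round(1).tolist()); crop(im,x,y,100,100,4,f"pics/{n}6.png")
a=cv2.imread("pics/top6.png");b=cv2.imread("pics/scene6.png");cv2.imwrite("pics/6.png",np.hstack([a,b]))
E
```

```text
time: 24.75
position: [0.4982, -0.0969, 0.0707]
tool_rot: [2.401, 2.026, -0.0]
ft_force: [-1.6, 1.0, 6.1]
grip_width: 0.202
grip_force: 30.0
[ 0.0006  0.0003  0.     -0.0009  0.0004 -0.0007 -0.0018]
139 155 [[177.4, 238.7], [190.4, 167.4], [184.1, 201.4]]
249 86 [[300.2, 113.0], [347.9, 142.9], [323.3, 127.0]]
```

View pics/6.png

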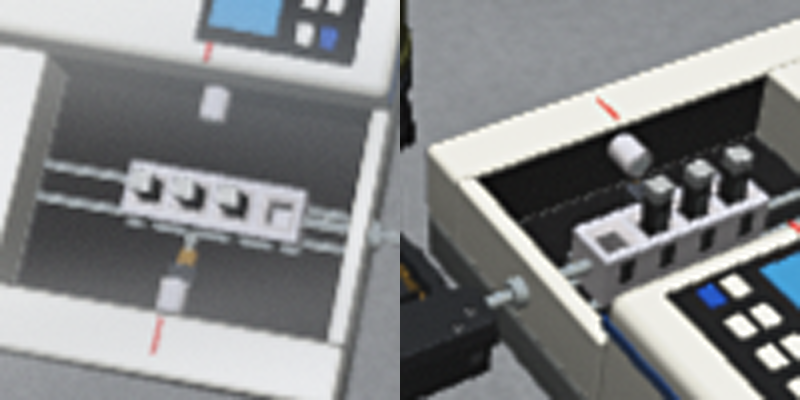

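```bash
python3 -c "
from bench import ctrl
print(ctrl.close_job())"
```

```text
the job is handed in; nothing more can be done
None
```

I handed the job in at about 25 s. Three grey filters are seated in pockets 2 to 4 and the spare was left in the rack. The carriage is at the 0.056 m notch with the middle filter in the beam and the gripper still holding the knob. The final picture and the force change at the notch both agree, but the hand-in did not report a verdict.

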